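Rake the carpenter pencils into the jig and shut the keeper

ROBOT

A 6-joint arm with a two-finger parallel gripper is mounted at the origin on a cart in front of the work surface, level with it; the furniture and walls round the work are solid. World frame = base frame: x ahead of the robot, y to its left, z up, the work surface at z = 0. Lengths are in m, angles in rad, forces in N, time in s.
With the tool pointing down it reaches from about 0.35 to 0.775 m from the base axis. Payload 7.3 kg.
Tool frame: the origin (TCP) lies on the centre line of the jaws, within the pads' length; the fingertips stand 17 mm ahead of it and the grasp point (between the pads) lies 2 mm behind it (robot.tip_extent is the distance from the TCP to the fingertips, in m); z points along the fingers, y is the line along which they close (so a half turn about z gives the same grasp; the last joint's range is limited). The gripper opens to 92 mm and grips with 3 to 60 N. Pads are 19 mm wide; open, the fingers measure 130 mm over their backs; the gripper's body (75 mm by 190 mm) begins 47 mm behind the grasp point.
Start: joints at [-1.418, 0.342, 1.524, -0, 1.275, -0.146], TCP at [0.155, -0.502, 0.244] pointing down, gripper open.
Joint ranges: [-2.53, 2.53], [-0.77, 2.02], [0.04, 2.7], [-1, 4.14], [0.28, 2.66], [-3.11, 3.11]. Speed limits (rad/s): [2.57, 2.57, 3.14, 3.14, 3.14, 3.14].

INTERFACE

Orientations are given as [roll, pitch, yaw] about the fixed x, y, z axes, in that order (R = Rz(yaw) Ry(pitch) Rx(roll)).
In Python, from cell import robot gives the robot as it stands.
- The arm moves only by the tool step_arm, never from a script. Its argument "motion" is a list of rows, each a list of 2 entries, a list of its own where there are three numbers: the shift along the tool's x, y, z in units of 60 mm (1.0 is 60 mm), then the turn about the tool's z in rad. In form: [[[x, y, z], spin], ...]. A call has 1 to 10 rows; each row is the pose to reach, as a shift and turn from the pose commanded when the call began, along the tool's axes at that moment; what a row does not reach only later rows make up. A row lasts 1/8 s, in which the tool goes at most 62.5 mm and 10.7 degrees, less where a joint would pass 70% of its speed; a pose out of reach is approached as far as the arm can. A call with a gripper value outside its range is refused whole. "hand" is the closure in counts, from 0 (fully open) to 255 (shut), set as the call begins (left out, the last holds). The fingers move at their own pace and stop on an object; "squeeze" is the grip in N (left out, the last holds). Time passes only in rows, so rows that repeat a pose let the fingers close. It gives the time, the measured TCP pose, the force, the opening and the grip force at its end, in the units of the state.
- robot.observe(): the state, without advancing time (a new reading comes with each control period).
- robot.read_camera(name): name is "side" or "top"; returns a dict with "pixels" (480x640x3 uint8, red, green, blue), "intrinsics" (3x3 intrinsics, pixels), "xyz" and "rotation" of the camera in the world. Camera axes: x right, y up, looking along -z (the intrinsics and any distortion apply to the point x, -y, -z); pixel columns grow to the right and rows downward; lengths in m; the calibration is good to about 2 mm. A picture is of the moment at which its call begins. There is no depth.
- robot.hand_in(): hands the job in; it is judged then, once.
The state is a dict: "time": time; "qpos": joint angles; "qvel": joint speeds; "joint_efforts": joint torques, N m; "tool_pos": TCP position; "tool_rot": TCP orientation; "contact_force": force on the tool from outside, world axes, zero at the start; "torque": the same for the moment, N m; "opening": finger opening in m; "grip_force": force on a finger pad.
Only numpy, scipy, OpenCV 4.12 (cv2) and the standard library are available. Lean on these libraries where they do the work, as an engineer would, in place of code of your own. Each camera call takes 0.05 s, during which the arm holds its last target. There are 200 camera calls.

TASK

Use the small rake to comb the four scattered carpenter pencils up against the wooden fence of the jig, so that they lie flat, parallel and side by side along it; never touch the pencils with the gripper itself. Then stand the rake on its tines on the bench, clear of the pencils and the jig, and swing the jig's yellow keeper fully down so that it pens the pencils in for sharpening. Leave the sanding block, the tape measure and the screw jar where they are.

Things in the scene. Friction and masses are not known exactly. Their poses are not given: they have to be found in the camera images.
- jig: fixed jig, wooden fence 160 long (x = -50 to +110 mm), 26 deep (y = 0 to +26), 20 high. Origin: on the fence's front face at bench height, below the middle of the keeper. The pencils lie on the bare bench on its -y side, roughly along its x, and must be pushed in +y. Side by side they take 56 mm; if the row reaches farther than about 64 mm from the face, the keeper's nose lands on it and cannot shut
- keeper_hinge (a point): middle of the keeper's hinge axis, on the fence at y = +13, z = 32 mm of the jig; the axis runs along the jig's x. The yellow keeper leaf is 50 wide (x), 5 thick, level when shut. Two hinge lugs beside it reach z = 39 mm at x = -39 to +39 mm. At the leaf's end a nose bar (120 long in x, 7 thick, 32 high) turns down: shut, its inner face is at jig y = -62 mm and its foot 4 mm above the bench
- keeper (a joint): keeper angle (rad): 0 = fully down (shut), 1.57 = upright, grows as it opens, stop at 2.25; starts leaning back behind the fence at 1.95 to 2.2. The hinge is stiff by friction (0.07 N m, about 1 N at the lip): it stays where it is left, so push it over and press it right down
- keeper_lip (a point): middle of the upper (when shut) face of the keeper's black rubber lip, 44 wide (x), 18 long, 5 thick, that sticks out past the nose: 90 mm from the hinge axis; when shut at y = -77, z = 34.5 mm in the jig's frame. The lip ends 99 mm from the axis
- rake_grip (a point): grip of the rake, a loose 0.25 kg tool standing on its tines: upright wooden handle 24 x 24 mm, 28 to 105 mm above the tine tips; this point is on its axis, 80 mm above the tine tips. x along the aluminium head (150 long), y across it (34 deep: head and both tine rows end 17 mm from the axis; either face can push), z up. Tines 6 thick, 16 long; head 12 high
- pencil1: loose flat red carpenter pencil, 149 long (pointed end included), 14 wide, 8 thick, about 20 g; lies flat on the bench. Origin: half-way along its length, on its underside. y axis along the length: the blunt end is at y = +75 mm, the sharpened point at y = -75 mm (only the square-edged part from -55 to +75 mm can be pushed); z up
- pencil2: loose flat red carpenter pencil, 149 long (pointed end included), 14 wide, 8 thick, about 20 g; lies flat on the bench. Origin: half-way along its length, on its underside. y axis along the length: the blunt end is at y = +75 mm, the sharpened point at y = -75 mm (only the square-edged part from -55 to +75 mm can be pushed); z up
- pencil3: loose flat red carpenter pencil, 149 long (pointed end included), 14 wide, 8 thick, about 20 g; lies flat on the bench. Origin: half-way along its length, on its underside. y axis along the length: the blunt end is at y = +75 mm, the sharpened point at y = -75 mm (only the square-edged part from -55 to +75 mm can be pushed); z up
- pencil4: loose flat red carpenter pencil, 149 long (pointed end included), 14 wide, 8 thick, about 20 g; lies flat on the bench. Origin: half-way along its length, on its underside. y axis along the length: the blunt end is at y = +75 mm, the sharpened point at y = -75 mm (only the square-edged part from -55 to +75 mm can be pushed); z up
- sanding_mid (a point): middle of a loose cork sanding block 57x96x31 (bystander, do not move)
- tape_mid (a point): middle of a loose red tape measure 58x74x28 (bystander, do not move)
- jar_mid (a point): middle of a loose jar of screws with a green lid, 62 across, 81 high (bystander, do not move)

How it is judged:
By the outcome, as a careful person would: the job done as asked, in the order asked, and still so for the second after the job is handed in, with the robot touching nothing.
It also fails if it takes over 54 s, if anything falls off the work surface, if the arm or the gripper's body presses on something with over 40 N, if the wrist force passes 120 N, or if a joint passes its speed limit or range.

## Working session

There is one attempt and no reset: what is moved stays moved. The work goes in short steps, Python scripts to look and compute and a tool call to move; the robot and the scene stay as the last step left them, time stands still between calls to the robot, and variables do not carry over. Pictures are saved under pics/ and viewed, at most 10 in all, crops included, and the job is handed in when it is done.

Besides the shell and the picture viewer there is one more tool, called after "Call:" in YAML: its name, and indented under it one key for each argument. step_arm: Moves the arm, as the interface text tells. Its arguments: {"type":"object","properties":{"motion":{"type":"array"},"hand":{"type":"number"},"squeeze":{"type":"number"}},"required":["motion"]}

```bash
mkdir -p pics
cat > h.py <<'E'
import numpy as np, cv2
from cell import robot
def snap(n,f=None):
    c=robot.read_camera(n)
    if f: cv2.imwrite('pics/'+f,c['pixels'][:,:,::-1])
    return c
def ray(c,u,v):
    K=np.array(c['intrinsics']);d=np.linalg.inv(K)@[u,v,1]
    R=np.array(c['rotation']);return np.array(c['xyz']),R@np.array([d[0],-d[1],-d[2]])
def onz(c,u,v,z):
    o,d=ray(c,u,v);return o+d*(z-o[2])/d[2]
def proj(c,p):
    q=np.array(c['rotation']).T@(np.array(p)-c['xyz']);a=np.array(c['intrinsics'])@[q[0],-q[1],-q[2]];return a[:2]/a[2]
E
python3 - <<'E'
from h import *
for n in('top','side'):
    c=snap(n,n+'0.png');print(n,{k:np.array(v).round(4).tolist() for k,v in c.items() if k!='pixels'})
print(robot.observe())
E
```

```text
top {'intrinsics': [[483.306, 0.0, 316.6686], [0.0, 483.306, 242.8761], [0.0, 0.0, 1.0]], 'xyz': [0.4393, -0.2701, 0.9436], 'rotation': [0.078, -0.0274, -1.5651]}
side {'intrinsics': [[625.206, 0.0, 326.8109], [0.0, 625.206, 241.7142], [0.0, 0.0, 1.0]], 'xyz': [0.364, 0.6973, 0.4758], 'rotation': [1.1823, 0.0192, -3.0174]}
{'time': 0.1, 'qpos': array([-1.41798153e+00,  3.42650700e-01,  1.52489327e+00, -6.18140293e-07,
        1.27543701e+00, -1.46014272e-01]), 'qvel': array([ 0.0004763 , -0.00040891, -0.00318671,  0.00065177,  0.0002899 ,
       -0.00109895]), 'joint_efforts': array([ 2.10809580e-03, -4.32003307e+01, -2.44694102e+01,  7.20893824e-02,
        5.25563769e-02, -4.20910692e-05]), 'tool_pos': array([ 0.15452257, -0.50139047,  0.24312553]), 'tool_rot': array([-3.14021901e+00, -2.01411282e-04,  2.98829108e-01]), 'contact_force': array([ 0.58407784, -0.05879787, -0.78999352]), 'torque': array([ 0.03323339,  0.01464529, -0.00449067]), 'grip_force': 0.0, 'opening': 0.09217409756160662}
```

View pics/top0.png

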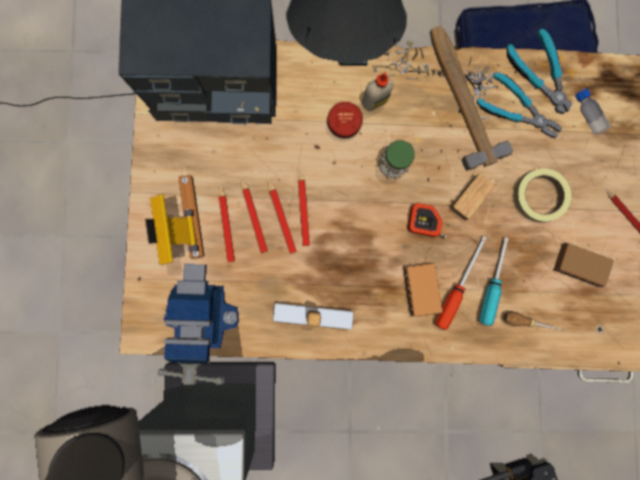

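View pics/side0.png

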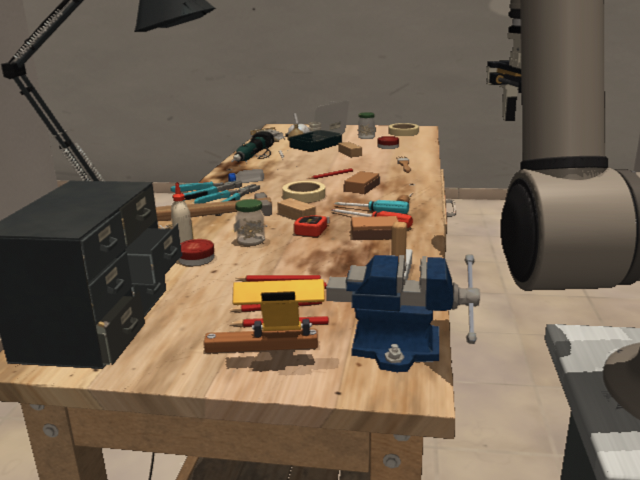

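The top view shows the fence at columns 180–202, rows 176–257. The pencils lie at columns 220–310 and the rake at (313,317) with its head running horizontally. The keeper leans back at about (165,228). The side view shows the vise standing close to the jig's near end.

```bash
cat >> h.py <<'E'
from scipy.spatial.transform import Rotation as Ro
_s=snap
def snap(n,f=None):
    c=dict(_s(n,f));c['rotation']=Ro.from_euler('xyz',c['rotation']).as_matrix();return c
def comps(c,lo,hi,box,amin=60):
    hsv=cv2.cvtColor(c['pixels'],cv2.COLOR_RGB2HSV);m=cv2.inRange(hsv,np.array(lo),np.array(hi))
    x0,y0,x1,y1=box;mm=np.zeros_like(m);mm[y0:y1,x0:x1]=m[y0:y1,x0:x1]
    k,_=cv2.findContours(mm,cv2.RETR_EXTERNAL,cv2.CHAIN_APPROX_NONE)
    return [q for q in k if cv2.contourArea(q)>amin]
def line(c,q,z):
    P=np.array([onz(c,*p[0],z)[:2] for p in q]);m=cv2.minAreaRect(P.astype(np.float32)*1000)
    b=cv2.boxPoints(m);d=sorted([(np.linalg.norm(b[i]-b[(i+1)%4]),i) for i in range(4)])
    i=d[0][1];a=(b[i]+b[(i+1)%4])/2;e=(b[(i+2)%4]+b[(i+3)%4])/2
    if a[0]>e[0]:a,e=e,a
    return a.round(1),e.round(1),np.degrees(np.arctan2(*(e-a)[::-1])).round(1),np.round(m[1],1)
E
python3 - <<'E'
from h import *
c=snap('top')
hsv=cv2.cvtColor(c['pixels'],cv2.COLOR_RGB2HSV)
for p in[(226,240),(187,190),(300,312),(340,319),(314,318),(160,260),(320,285),(184,230)]:print(p,hsv[p[1],p[0]])
print('red');hs=comps(c,(0,170,120),(6,255,255),(205,160,320,265),100)
hs+=comps(c,(174,170,120),(180,255,255),(205,160,320,265),100)
for q in hs:print(line(c,q,.008))
print('rake')
for q in comps(c,(0,0,170),(180,45,255),(265,290,365,340)):print(line(c,q,.028),cv2.boundingRect(q))
print('handle top px grip', onz(c,314,319,.105))
for p in[(181,177),(191,176),(192,257),(202,256)]:print('fence',p,onz(c,*p,.02).round(4))
for p in[(162,328),(237,318),(207,265),(184,265),(225,350),(225,287),(190,382)]:print('vise',onz(c,*p,.09).round(3))
print('drawer',onz(c,210,121,.1).round(3),onz(c,275,118,.1).round(3))
E
```

```text
(226, 240) [  3 206 193]
(187, 190) [ 14 166 178]
(300, 312) [108  17 225]
(340, 319) [108  17 225]
(314, 318) [ 17 132 210]
(160, 260) [ 21 219 199]
(320, 285) [ 14 136 144]
(184, 230) [ 21 238 166]
red
(array([ 476.1, -129.6], dtype=float32), array([ 602. , -110.4], dtype=float32), np.float32(8.7), array([127.4,  12.4]))
(array([ 495. , -249.4], dtype=float32), array([ 615.1, -208.2], dtype=float32), np.float32(18.9), array([126.9,  12.3]))
(array([ 495.2, -193.5], dtype=float32), array([ 616.5, -155.4], dtype=float32), np.float32(17.4), array([127.1,  12.4]))
(array([ 509.8, -274.5], dtype=float32), array([ 634.2, -263.7], dtype=float32), np.float32(5.0), array([124.8,  12.1]))
rake
(array([ 366.2, -362.7], dtype=float32), array([ 370.9, -298.8], dtype=float32), np.float32(85.8), array([64.1, 32.8])) (319, 309, 34, 20)
(array([ 374.7, -276.9], dtype=float32), array([ 380.1, -214.4], dtype=float32), np.float32(85.0), array([62.8, 32.3])) (273, 304, 34, 20)
handle top px grip [ 0.37359053 -0.28889081  0.105     ]
fence (181, 177) [ 0.6366 -0.0333  0.02  ]
fence (191, 176) [ 0.6388 -0.0524  0.02  ]
fence (192, 257) [ 0.4828 -0.0583  0.02  ]
fence (202, 256) [ 0.4848 -0.0771  0.02  ]
vise [ 0.356 -0.026  0.09 ]
vise [ 0.374 -0.155  0.09 ]
vise [ 0.466 -0.101  0.09 ]
vise [ 0.465 -0.061  0.09 ]
vise [ 0.319 -0.135  0.09 ]
vise [ 0.427 -0.133  0.09 ]
vise [ 0.264 -0.076  0.09 ]
drawer [ 0.721 -0.102  0.1  ] [ 0.728 -0.217  0.1  ]
```

Run:
```python
import cv2
a=cv2.imread('pics/top0.png')[160:400,130:370];a=cv2.resize(a,(600,600),interpolation=cv2.INTER_CUBIC)
cv2.imwrite('pics/crop0.png',a)
```

```text
(no output)
```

View pics/crop0.png

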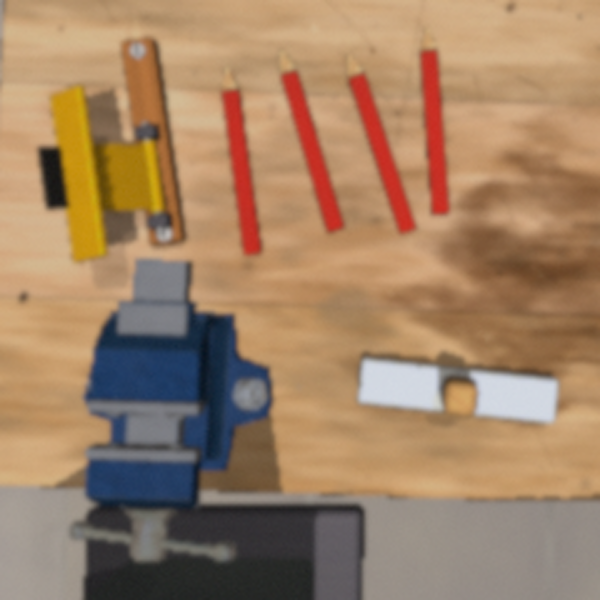

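The crop confirms the layout: the fence runs at about 9°, the keeper is behind it, the vise is below it, and the rake's head lies at about 85°. I'm moving above the rake now.

Call:
step_arm:
  motion:
    - [[1,-0.5,0.2],-0.18]
    - [[2,-1,0.4],-0.36]
    - [[3,-1.5,0.6],-0.54]
    - [[4,-2,0.8],-0.72]
    - [[4.53,-2.31,1],-0.9]
    - [[4.53,-2.31,1],-1.08]
    - [[4.53,-2.31,1],-1.178]
    - [[4.53,-2.31,1],-1.178]
    - [[4.53,-2.31,1],-1.178]
  hand: 0

```text
time: 1.27
tool_pos: [0.3734, -0.2894, 0.1837]
tool_rot: [-3.141, -0.0, 1.474]
contact_force: [0.1, -0.8, -0.6]
opening: 0.0915
grip_force: 0.0
```

```bash
cat >> h.py <<'E'
def go(x,y,z,yaw):
    s=robot.observe();p=np.array(s['tool_pos']);R=Ro.from_euler('xyz',s['tool_rot']).as_matrix()
    d=R.T@(np.array([x,y,z])-p)/.06;dy=(s['tool_rot'][2]-yaw+np.pi)%(2*np.pi)-np.pi
    print('pos',p.round(4),'rot',np.round(s['tool_rot'],3),'F',np.round(s['contact_force'],1),'t',s['time'],'-> shift',d.round(3),'spin',round(dy,3))
o=np.array([.532,-.0695]);th=np.radians(9.1)
def jw(x,y): return o+x*np.array([np.cos(th),np.sin(th)])+y*np.array([-np.sin(th),np.cos(th)])
def wj(p): d=np.array(p)[:2]-o;return np.array([d@[np.cos(th),np.sin(th)],d@[-np.sin(th),np.cos(th)]])
E
python3 - <<'E'
from h import *
a=snap('top');c=snap('side','side1.png')
# vise jaw end: triangulate
def tri(a,pa,c,pc):
    o1,d1=ray(a,*pa);o2,d2=ray(c,*pc);t=np.linalg.lstsq(np.c_[d1,-d2],o2-o1,rcond=None)[0];p,q=o1+d1*t[0],o2+d2*t[1];return ((p+q)/2).round(4),np.linalg.norm(p-q).round(4)
print('handle top',onz(a,314,319,.105))
print('vise jaw corner',tri(a,(207,265),c,(327,280)))
print('fence far top corner',tri(a,(191,176),c,(206,334)))
print('jar lid',tri(a,(400,153),c,(249,206)))
print(jw(0,0),proj(a,[*jw(-.05,0),.02]),proj(a,[*jw(.11,0),.02]),proj(a,[*jw(-.05,.026),.02]),proj(a,[*jw(.11,.026),.02]))
for q in comps(a,(12,140,110),(17,255,255),(150,165,215,265)):print('fence',line(a,q,.02))
go(.3735,-.2888,.092,1.477)
E
```

```text
handle top [ 0.37359053 -0.28889081  0.105     ]
vise jaw corner (array([ 0.4682, -0.1001,  0.0876]), np.float64(0.0051))
fence far top corner (array([ 0.6398, -0.0518,  0.0182]), np.float64(0.0014))
jar lid (array([ 0.6719, -0.446 ,  0.0757]), np.float64(0.0042))
[ 0.532  -0.0695] [202.1324267  257.16542983] [190.89332061 175.05577018] [188.47715979 259.23455196] [177.39700646 177.00957332]
fence (array([483.6, -68.2], dtype=float32), array([638.2, -40.5], dtype=float32), np.float32(10.1), array([157.1,  25.2]))
pos [ 0.3734 -0.2895  0.1837] rot [-3.142  0.     1.475] F [ 0.3  0.4 -0.1] t 1.375 -> shift [1.100e-02 1.000e-03 1.529e+00] spin -0.002
```

View pics/side1.png

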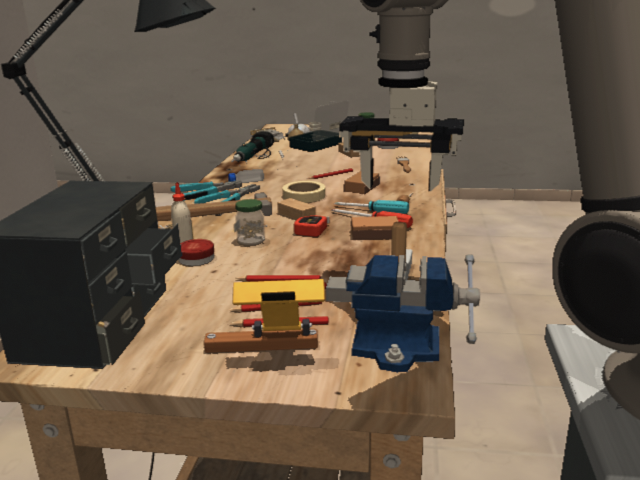

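The side view shows the open fingers straddling the rake handle. I'm descending and gripping.

Call:
step_arm:
  motion:
    - [[0.01,0,0.8],0]
    - [[0.01,0,1.59],0]
    - [[0.01,0,1.59],0]
    - [[0.01,0,1.59],0]

```text
time: 1.88
tool_pos: [0.3742, -0.2895, 0.0896]
tool_rot: [3.14, 0.001, 1.476]
contact_force: [1.1, -0.8, 0.8]
opening: 0.0921
grip_force: 0.0
```

Call:
step_arm:
  motion:
    - [[0,0,0],0]
    - [[0,0,0],0]
    - [[0,0,0],0]
    - [[0,0,0],0]
    - [[0,0,0],0]
    - [[0,0,0],0]
    - [[0,0,0],0]
  hand: 255
  squeeze: 50

```text
time: 2.75
tool_pos: [0.3736, -0.2887, 0.0883]
tool_rot: [-3.142, 0.0, 1.477]
contact_force: [-0.1, -0.2, 0.4]
opening: 0.0266
grip_force: 0.0
```

Call:
step_arm:
  motion:
    - [[0,0,0],0]
    - [[0,0,0],0]
    - [[0,0,0],0]
    - [[0,0,-0.3],0]
    - [[0,0,-0.7],0]
    - [[0,0,-0.7],0]

```text
time: 3.5
tool_pos: [0.3742, -0.2893, 0.1313]
tool_rot: [3.139, 0.002, 1.477]
contact_force: [-0.4, -0.4, -2.3]
opening: 0.0236
grip_force: 50.0
```

```bash
sed -i 's/radians(9.1)/radians(9.4)/' h.py
python3 - <<'E'
from h import *
p=jw(.005,-.245);print(p);go(*p,.13,th)
E
```

```text
[ 0.57694772 -0.31039355]
pos [ 0.3742 -0.2893  0.1313] rot [3.139e+00 2.000e-03 1.477e+00] F [-0.4 -0.4 -2.3] t 3.5 -> shift [-0.033  3.397  0.03 ] spin 1.313
```

Call:
step_arm:
  motion:
    - [[0,0.7,0],0.18]
    - [[0,1.3,0],0.36]
    - [[0,1.9,0],0.54]
    - [[0,2.5,0],0.72]
    - [[-0.03,3,0],0.9]
    - [[-0.03,3.4,0],1.08]
    - [[-0.03,3.4,0],1.26]
    - [[-0.03,3.4,0],1.313]
    - [[-0.03,3.4,0],1.313]
    - [[-0.03,3.4,0],1.313]

```text
time: 4.75
tool_pos: [0.5762, -0.3095, 0.1293]
tool_rot: [-3.141, 0.001, 0.165]
contact_force: [-0.0, 0.3, -1.4]
opening: 0.0237
grip_force: 50.0
```

Run:
```python
from h import *
c=snap('top','top2.png')
for q in comps(c,(0,0,170),(180,45,255),(220,140,420,330)):print('head',line(c,q,.028+.042))
p=jw(.005,-.245);go(*p,.0905,th)
cv2.imwrite('pics/top2c.png',cv2.resize(c['pixels'][130:330,130:400,::-1],None,fx=2.5,fy=2.5))
```

```text
head (array([ 419.1, -269.3], dtype=float32), array([ 444.2, -281.6], dtype=float32), np.float32(-26.2), array([25. , 28.1]))
head (array([ 518.5, -312.4], dtype=float32), array([ 560.7, -312.2], dtype=float32), np.float32(0.3), array([42.2, 29.2]))
head (array([ 561.6, -286.3], dtype=float32), array([ 608.5, -248.5], dtype=float32), np.float32(38.8), array([60.2, 28.9]))
head (array([ 619.1, -404.3], dtype=float32), array([ 639.3, -419.3], dtype=float32), np.float32(-36.6), array([21.7, 25.1]))
head (array([ 642.1, -393. ], dtype=float32), array([ 705.3, -300. ], dtype=float32), np.float32(55.8), array([112.5,  32.7]))
pos [ 0.5763 -0.3095  0.1296] rot [-3.141e+00  1.000e-03  1.650e-01] F [ 1.   0.8 -2.9] t 4.8 -> shift [0.009 0.017 0.652] spin 0.001
```

View pics/top2c.png

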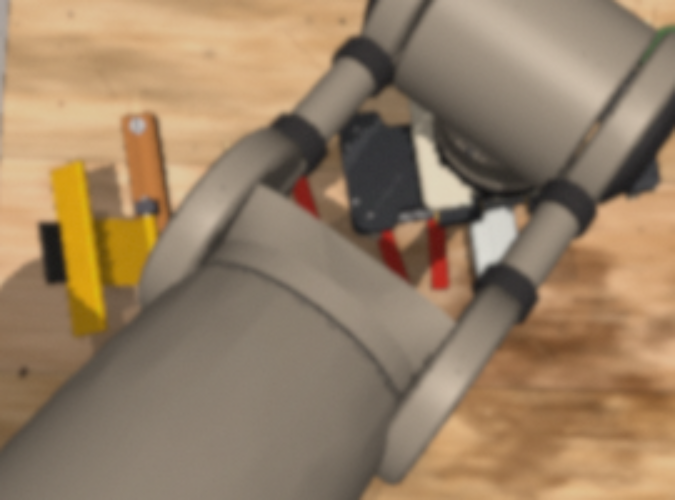

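The view shows the arm hiding most of the row, but part of the rake head is visible just behind pencil 4. I'm lowering it to about 2 mm above the bench and starting the comb.

Call:
step_arm:
  motion:
    - [[0,0,0.35],0]
    - [[0,0,0.67],0]
    - [[0,0,0.67],0]
    - [[0,-0.13,0.67],0]
    - [[0,-0.26,0.67],0]
    - [[0,-0.39,0.67],0]
    - [[0,-0.52,0.67],0]
    - [[0,-0.65,0.67],0]
    - [[0,-0.78,0.67],0]
    - [[0,-0.9,0.67],0]

```text
time: 6.05
tool_pos: [0.5677, -0.2559, 0.0902]
tool_rot: [3.141, -0.0, 0.164]
contact_force: [1.2, 0.8, -2.1]
opening: 0.0238
grip_force: 50.0
```

Call:
step_arm:
  motion:
    - [[0,-0.13,0],0]
    - [[0,-0.26,0],0]
    - [[0,-0.39,0],0]
    - [[0,-0.52,0],0]
    - [[0,-0.65,0],0]
    - [[0,-0.78,0],0]
    - [[0,-0.91,0],0]
    - [[0,-1.04,0],0]
    - [[0,-1.17,0],0]
    - [[0,-1.17,0],0]

```text
time: 7.3
tool_pos: [0.5561, -0.1864, 0.0901]
tool_rot: [-3.141, 0.0, 0.165]
contact_force: [-0.3, 0.3, -1.5]
opening: 0.0238
grip_force: 50.0
```

Run:
```python
from h import *
s=robot.observe();print(wj(s['tool_pos']))
c=snap('side')
cv2.imwrite('pics/side3c.png',cv2.resize(c['pixels'][200:400,160:400,::-1],None,fx=3,fy=3))
p=jw(.005,-.09);go(*p,.0905,th)
```

```text
[ 0.00473077 -0.11923741]
pos [ 0.5563 -0.1868  0.0901] rot [3.142 0.    0.164] F [ 0.2 -0.4 -1.2] t 7.35 -> shift [ 0.004 -0.495 -0.006] spin 0.0
```

View pics/side3c.png

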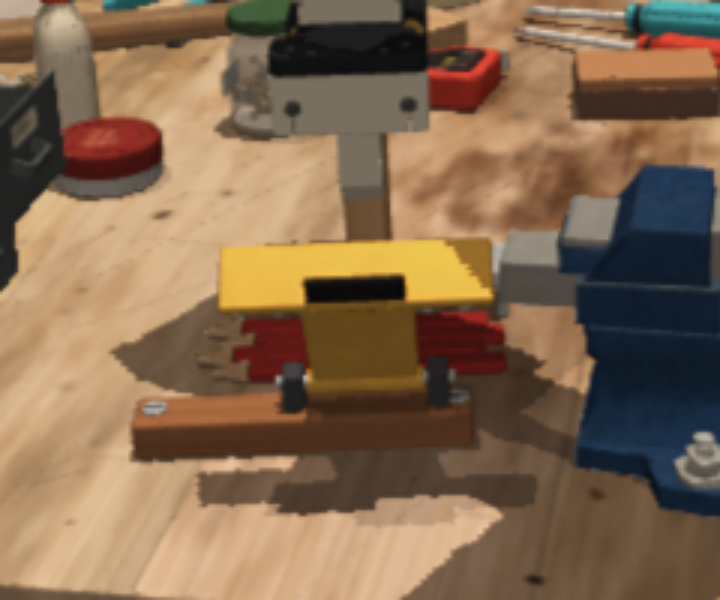

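The side view shows the four pencils lying parallel and side by side ahead of the rake, with a gap left to the fence. I'm continuing the push.

Call:
step_arm:
  motion:
    - [[0,-0.12,0],0]
    - [[0,-0.24,0],0]
    - [[0,-0.36,0],0]
    - [[0,-0.48,0],0]
    - [[0,-0.58,0],0]
    - [[0,-0.65,0],0]
    - [[0,-0.68,0],0]
    - [[0,-0.7,0],0]
    - [[0,-0.7,0],0]

```text
time: 8.48
tool_pos: [0.5494, -0.1457, 0.0901]
tool_rot: [-3.142, 0.0, 0.164]
contact_force: [-0.4, 0.4, -3.0]
opening: 0.0235
grip_force: 50.0
```

Call:
step_arm:
  motion:
    - [[0,-0.02,0],0]
    - [[0,-0.03,0],0]
    - [[0,-0.04,0],0]
    - [[0,-0.04,0],0]

```text
time: 8.98
tool_pos: [0.5496, -0.1447, 0.0905]
tool_rot: [3.139, -0.001, 0.164]
contact_force: [0.9, -6.3, -2.6]
opening: 0.0236
grip_force: 50.0
```

Run:
```python
from h import *
s=robot.observe();print(wj(s['tool_pos']),s['contact_force'],s['torque'])
c=snap('side')
cv2.imwrite('pics/side4c.png',cv2.resize(c['pixels'][270:360,190:350,::-1],None,fx=5,fy=5))
```

```text
[ 0.00508924 -0.07704371] [ 0.87250951 -6.31231793 -2.64146141] [-1.55127699 -0.19731388  0.19008592]
```

View pics/side4c.png

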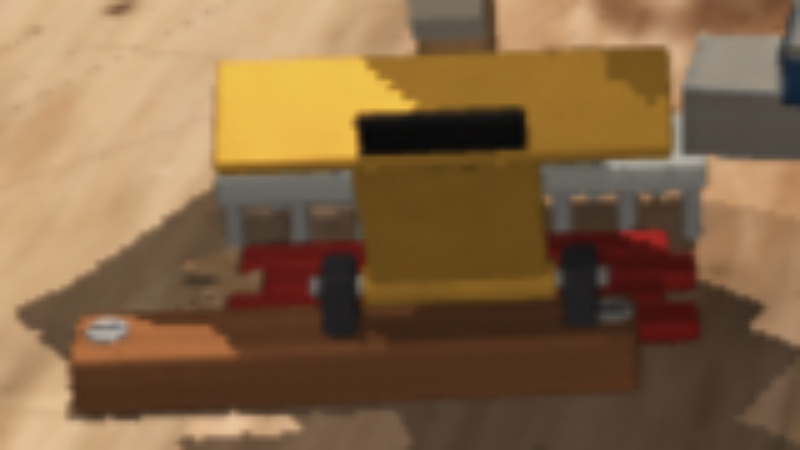

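The view shows the pencils compacted against the fence, and a 6 N push-back confirms it. I'm drawing the rake straight back and setting it down.

Call:
step_arm:
  motion:
    - [[0,0.1,0],0]
    - [[0,0.4,0],0]
    - [[0,0.8,0],0]
    - [[0,1.2,0],0]
    - [[0,1.6,0],0]
    - [[0,2.0,0],0]
    - [[0,2.4,0],0]
    - [[0,2.7,0],0]
    - [[0,2.9,0],0]
    - [[0,2.9,0],0]

```text
time: 10.28
tool_pos: [0.5773, -0.3158, 0.0899]
tool_rot: [3.142, 0.0, 0.163]
contact_force: [0.1, 0.6, -2.1]
opening: 0.0239
grip_force: 50.0
```

Call:
step_arm:
  motion:
    - [[0,0,0.01],0]
    - [[0,0,0.02],0]
    - [[0,0,0.03],0]
    - [[0,0,0.035],0]
    - [[0,0,0.035],0]

```text
time: 10.9
tool_pos: [0.5774, -0.3149, 0.088]
tool_rot: [3.141, 0.0, 0.164]
contact_force: [-0.2, -0.5, -2.2]
opening: 0.0238
grip_force: 50.0
```

Call:
step_arm:
  motion:
    - [[0,0,0.01],0]
    - [[0,0,0.02],0]
    - [[0,0,0.02],0]

```text
time: 11.28
tool_pos: [0.5775, -0.315, 0.0878]
tool_rot: [3.141, -0.001, 0.164]
contact_force: [-1.6, 1.6, 5.4]
opening: 0.024
grip_force: 50.0
```

Call:
step_arm:
  motion:
    - [[0,0,-0.01],0]
    - [[0,0,-0.01],0]
    - [[0,0,-0.01],0]
    - [[0,0,-0.01],0]
    - [[0,0,-0.01],0]
    - [[0,0,-0.01],0]
    - [[0,0,-0.5],0]
    - [[0,0,-1.3],0]
    - [[0,0,-2],0]
    - [[0,0,-2],0]
  hand: 0

```text
time: 12.52
tool_pos: [0.5789, -0.3159, 0.2113]
tool_rot: [3.136, -0.006, 0.164]
contact_force: [0.7, 0.7, -0.2]
opening: 0.0915
grip_force: 0.0
```

Run:
```python
from h import *
t=snap('top');c=snap('side')
for k,b in(((t,(205,120,320,280))),((t,(120,150,215,290)))):pass
y=comps(t,(18,180,90),(28,255,255),(130,150,215,290))
for q in y: print('yellow',cv2.boundingRect(q),line(t,q,.115))
a=t['pixels'][130:330,130:370,::-1];b=c['pixels'][180:380,170:410,::-1]
cv2.imwrite('pics/two.png',cv2.resize(np.vstack([a,b]),None,fx=1.5,fy=1.5,interpolation=cv2.INTER_CUBIC))
L=np.array([*jw(0,.013+.0375),.122]);print(proj(c,L),proj(t,L))
```

```text
yellow (151, 195, 26, 70) (array([468.1, -43.9], dtype=float32), array([585.1, -24.8], dtype=float32), np.float32(9.3), array([118.6,  39.1]))
[278.35170009 281.4834924 ] [155.86224326 229.75121665]
```

View pics/two.png

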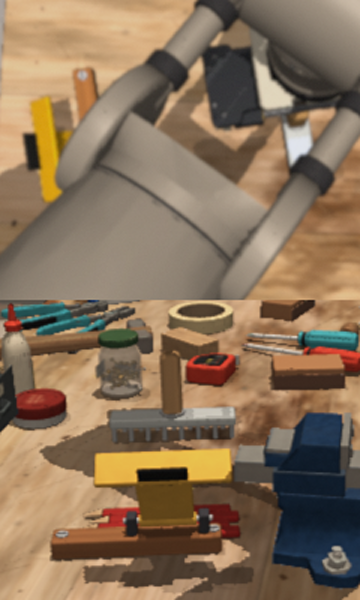

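The view shows the rake upright on its tines, well behind the pencils, and the row tight to the fence. Next I close the fingers and go over behind the keeper.

Run:
```python
from h import *
go(*jw(0,.125),.211,th)
```

```text
pos [ 0.5772 -0.3148  0.2067] rot [ 3.141 -0.     0.164] F [-0.6 -0.2 -1. ] t 12.625 -> shift [-0.077 -6.241 -0.072] spin -0.0
```

Call:
step_arm:
  motion:
    - [[0,-0.8,-0.2],0]
    - [[0,-1.7,-0.2],0]
    - [[0,-2.6,-0.2],0]
    - [[0,-3.5,-0.2],0]
    - [[-0.08,-4.4,-0.2],0]
    - [[-0.08,-5.3,-0.2],0]
    - [[-0.08,-6.24,-0.2],0]
    - [[-0.08,-6.24,-0.2],0]
    - [[-0.08,-6.24,-0.2],0]
    - [[-0.08,-6.24,-0.2],0]
  hand: 255
  squeeze: 20

```text
time: 13.88
tool_pos: [0.5117, 0.0524, 0.2182]
tool_rot: [3.141, 0.001, 0.162]
contact_force: [0.3, -0.4, 0.1]
opening: 0.0007
grip_force: 0.0
```

Run:
```python
from h import *
go(*jw(0,.125),.102,th)
t=snap('top','top5.png')
for q in comps(t,(0,150,100),(6,255,255),(205,140,330,290),100):print(line(t,q,.008),[wj(np.array(e)/1000).round(4) for e in line(t,q,.008)[:2]])
cv2.imwrite('pics/top5c.png',cv2.resize(t['pixels'][130:330,110:370,::-1],None,fx=2.5,fy=2.5))
```

```text
pos [0.5117 0.0524 0.2182] rot [3.141e+00 1.000e-03 1.620e-01] F [ 0.3 -0.4  0.1] t 13.875 -> shift [ 0.005 -0.024  1.936] spin -0.002
(array([ 472.7, -110.1], dtype=float32), array([608.1, -91. ], dtype=float32), np.float32(8.0), array([136.8,  55.8])) [array([-0.0651, -0.0304]), array([ 0.0716, -0.0336])]
```

View pics/top5c.png

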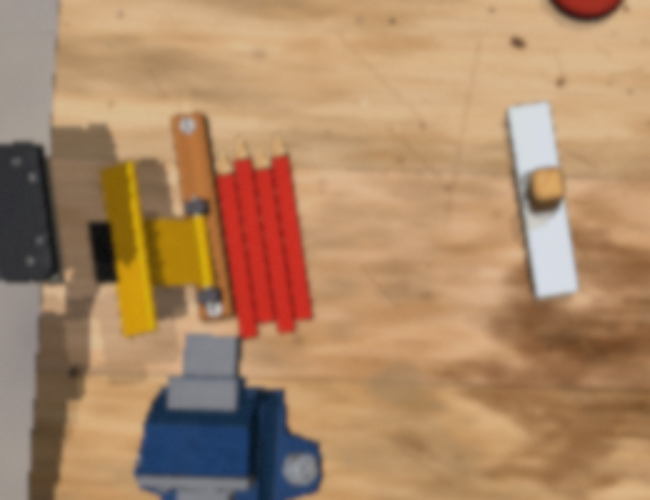

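The top view shows all four pencils flat, parallel and tight along the fence (56 mm wide), with the rake standing clear at about (545,190) in the crop. I'm swinging the keeper over.

Call:
step_arm:
  motion:
    - [[0,0,0.7],0]
    - [[0,0,1.4],0]
    - [[0,0,1.93],0]
    - [[0,0,1.93],0]
    - [[0,0.25,1.93],0]
    - [[0,0.5,1.93],0]
    - [[0,0.75,1.93],0]
    - [[0,1.0,1.93],0]
    - [[0,1.17,1.93],0]

```text
time: 15.05
tool_pos: [0.5233, -0.0168, 0.1033]
tool_rot: [3.141, -0.0, 0.163]
contact_force: [0.2, 0.8, 0.8]
opening: 0.0001
grip_force: 0.6
```

Call:
step_arm:
  motion:
    - [[0,0.17,0],0]
    - [[0,0.33,0],0]
    - [[0,0.5,0],0]
    - [[0,0.67,0],0]
    - [[0,0.83,0],0]
    - [[0,0.92,0],0]
    - [[0,0.92,0],0]

```text
time: 15.92
tool_pos: [0.5321, -0.0706, 0.103]
tool_rot: [3.141, -0.0, 0.163]
contact_force: [-0.0, -0.7, 0.5]
opening: 0.0005
grip_force: 0.0
```

Run:
```python
from h import *
s=robot.observe();print(wj(s['tool_pos']));go(*jw(0,-.033),.095,th)
c=snap('side')
cv2.imwrite('pics/side6.png',cv2.resize(c['pixels'][180:380,170:410,::-1],None,fx=2.5,fy=2.5))
```

```text
[-3.53155762e-05 -1.07990215e-03]
pos [ 0.5321 -0.0706  0.103 ] rot [ 3.141 -0.     0.163] F [-0.  -0.7  0.5] t 15.925 -> shift [0.001 0.532 0.134] spin -0.001
```

View pics/side6.png

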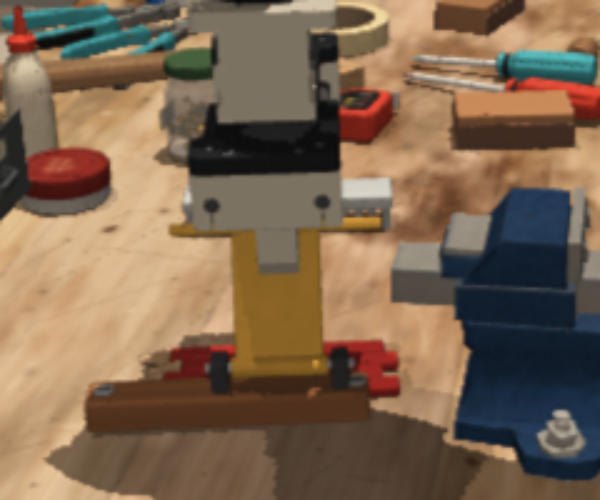

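The side view shows the finger in front of the keeper leaf, which is now past upright and leaning over the pencils. I'm following it down.

Call:
step_arm:
  motion:
    - [[0,0.15,0.02],0]
    - [[0,0.3,0.05],0]
    - [[0,0.45,0.08],0]
    - [[0,0.55,0.12],0]
    - [[0,0.67,0.2],0]
    - [[0,0.78,0.28],0]
    - [[0,0.87,0.4],0]
    - [[0,0.95,0.52],0]
    - [[0,1.0,0.65],0]
    - [[0,1.0,0.75],0]

```text
time: 17.23
tool_pos: [0.5418, -0.1296, 0.0574]
tool_rot: [3.141, 0.0, 0.164]
contact_force: [0.3, -0.6, -0.6]
opening: 0.0003
grip_force: 0.2
```

Call:
step_arm:
  motion:
    - [[0,0.03,0.05],0]
    - [[0,0.05,0.08],0]
    - [[0,0.05,0.1],0]
    - [[0,0.05,0.1],0]

```text
time: 17.73
tool_pos: [0.5425, -0.1324, 0.0527]
tool_rot: [3.141, -0.0, 0.164]
contact_force: [-1.2, 0.2, 4.5]
opening: 0.0005
grip_force: 2.1
```

Call:
step_arm:
  motion:
    - [[0,0,0.01],0]
    - [[0,0,0.02],0]
    - [[0,0,0.03],0]
    - [[0,0,0.03],0]

```text
time: 18.23
tool_pos: [0.5426, -0.1324, 0.0523]
tool_rot: [3.14, -0.001, 0.164]
contact_force: [-5.5, 1.0, 16.8]
opening: 0.0004
grip_force: 8.3
```

Call:
step_arm:
  motion:
    - [[0,0,-0.3],0]
    - [[0,0,-1.0],0]
    - [[0,0,-1.8],0]
    - [[0,1,-2.5],0]
    - [[0,2,-2.5],0]
    - [[0,3,-2.5],0]
    - [[0,4,-2.5],0]
    - [[0,5,-2.5],0]
    - [[0,5,-2.5],0]
    - [[0,5,-2.5],0]

```text
time: 19.48
tool_pos: [0.5911, -0.4278, 0.1995]
tool_rot: [-3.14, 0.0, 0.164]
contact_force: [0.3, 0.6, 0.7]
opening: 0.0001
grip_force: 0.0
```

Run:
```python
from h import *
c=snap('side');t=snap('top')
def cen(c,lo,hi,box,a=30):
    return [(cv2.minAreaRect(q)[0],cv2.boundingRect(q),cv2.contourArea(q)) for q in comps(c,lo,hi,box,a)]
print('yellow side',cen(c,(17,150,60),(30,255,255),(200,240,360,360)))
print('yellow top',cen(t,(17,150,60),(30,255,255),(130,150,290,290)))
print('lip side',cen(c,(0,0,0),(180,255,45),(240,250,330,340),15))
print('red top',cen(t,(0,150,80),(6,255,255),(170,140,300,290)))
print('rake',cen(t,(0,0,170),(180,45,255),(300,140,380,290)))
for oy in(0,-.003):
  for a in (0,.06,.12):
    h=.013+oy
    P=lambda x,r,n:[*jw(x,h-r*np.cos(a)+n*np.sin(a)),.032+r*np.sin(a)+n*np.cos(a)]
    print(oy,a,'lip side',proj(c,P(0,.090,.0025)).round(1),'nose top corners side',proj(c,P(-.06,.082,.0025)).round(1),proj(c,P(.06,.082,.0025)).round(1),'foot inner',proj(c,P(-.06,.075,-.028)).round(1),proj(c,P(.06,.075,-.028)).round(1))
```

```text
yellow side [((283.40704345703125, 313.3962097167969), (244, 296, 79, 35), 1886.5)]
yellow top [((210.91893005371094, 227.51351928710938), (186, 193, 54, 63), 1399.0)]
lip side [((257.63848876953125, 331.1076965332031), (254, 326, 8, 11), 51.0), ((306.0, 327.5), (302, 320, 9, 16), 82.0), ((283.01763916015625, 295.2293701171875), (270, 293, 27, 4), 39.0)]
red top [((218.4053955078125, 251.93243408203125), (203, 239, 31, 26), 528.5), ((210.80032348632812, 202.75196838378906), (196, 193, 31, 22), 432.0)]
rake [((328.0, 188.50001525878906), (322, 181, 15, 18), 112.5)]
0 0 lip side [283.7 296.5] nose top corners side [322.9 297.6] [244.2 300.3] foot inner [323.5 317.3] [245.2 320.2]
0 0.06 lip side [283.6 293.5] nose top corners side [322.8 294.8] [244.  297.6] foot inner [323.4 314.2] [245.1 317.1]
0 0.12 lip side [283.4 290.6] nose top corners side [322.8 292.1] [243.7 294.9] foot inner [323.3 311.2] [245. 314.]
-0.003 0 lip side [283.8 295.7] nose top corners side [322.8 296.7] [244.4 299.4] foot inner [323.4 316.4] [245.4 319.2]
-0.003 0.06 lip side [283.6 292.6] nose top corners side [322.7 293.9] [244.1 296.7] foot inner [323.3 313.3] [245.3 316.1]
-0.003 0.12 lip side [283.5 289.7] nose top corners side [322.7 291.2] [243.9 294. ] foot inner [323.2 310.2] [245.1 313.1]
```

```bash
python3 -c "
from cell import robot
print(robot.hand_in())"
```

```text
the job is handed in; nothing more can be done
None
```

The job is handed in: all four pencils are tight and flat along the fence, the rake stands on its tines well clear, and the keeper measures as fully shut over them. It took about 20 s of the 54 s, and the sanding block, tape measure and jar were not touched.

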